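# Close the manifold with bayonet plugs and stack the emptied crate

### The job

Close the manifold with every plug that stands in the two crates: put each into a port of its own (whichever you like), push it down against the spring and turn it clockwise a quarter turn until it locks. Then stack the emptied crate A on crate B, turned end for end so that it stands squarely on top and does not nest. Leave the bottle, the timer and the tape where they are.

Things in the scene. Friction and masses are not known exactly. Their poses are not given: they have to be found in the camera images.
- plug1_mid (a point): first bayonet plug (all equal; may be absent), 60 mm tall: spigot 34 mm dia with two lugs at its very bottom (a bar 48 long, 11 wide, 6 high), round flange 48 mm dia whose underside is 14.5 mm above the bottom, and on top a wing to hold, 50 long, 14 wide, from 25 to 60 mm up. Point: on the axis, 30 mm up. z up, x along wing and lugs (a half turn is the same). Starts upright in crate A. 0.11 kg
- plug2_mid (a point): second bayonet plug (all equal; may be absent), 60 mm tall: spigot 34 mm dia with two lugs at its very bottom (a bar 48 long, 11 wide, 6 high), round flange 48 mm dia whose underside is 14.5 mm above the bottom, and on top a wing to hold, 50 long, 14 wide, from 25 to 60 mm up. Point: on the axis, 30 mm up. z up, x along wing and lugs (a half turn is the same). Starts upright in crate A. 0.11 kg
- plug3_mid (a point): third bayonet plug (all equal; may be absent), 60 mm tall: spigot 34 mm dia with two lugs at its very bottom (a bar 48 long, 11 wide, 6 high), round flange 48 mm dia whose underside is 14.5 mm above the bottom, and on top a wing to hold, 50 long, 14 wide, from 25 to 60 mm up. Point: on the axis, 30 mm up. z up, x along wing and lugs (a half turn is the same). Starts upright in crate A. 0.11 kg
- plug4_mid (a point): fourth bayonet plug (all equal; may be absent), 60 mm tall: spigot 34 mm dia with two lugs at its very bottom (a bar 48 long, 11 wide, 6 high), round flange 48 mm dia whose underside is 14.5 mm above the bottom, and on top a wing to hold, 50 long, 14 wide, from 25 to 60 mm up. Point: on the axis, 30 mm up. z up, x along wing and lugs (a half turn is the same). Starts upright in crate B. 0.11 kg
- port1 (a point): first bayonet port of the manifold, a fixed aluminium block 168 x 180 mm, 34 mm high, with four equal ports, 80 mm apart in x, 84 in y. Point: on the port's axis in the top face; z up, x along its two entry slots (marked by bars). Opening 35 mm wide, slots 15 mm wide, reaching 26.5 mm from the axis: about 2 mm clearance all round a plug
- port2 (a point): second port, axes as port 1. Let in with its wing along x, a plug first rests on a spring plate, its flange 9.5 mm above the top face. Pushed down (4 N, rising to 8.5 N) until flange meets face, its lugs are 2.5 mm clear below the rim and it turns clockwise, seen from above, a quarter turn, to wing along y; anticlockwise it is blocked
- port3 (a point): third port, axes as port 1. When a pushed and turned plug is let up, the spring lifts its lugs into pockets 3 mm deep under the rim and it is locked: flange 5.5 mm and mid point 21 mm above the top face, wing along y. A plug let up short of the pockets is not locked; push and turn it again
- port4 (a point): fourth port, axes as port 1
- crate_a_mid (a point): crate A, holds up to three plugs at first: grey stack-and-nest crate 218 mm long without its tab, 64 wide, 30 high; side walls upright and outermost from 9 to 30 mm up; floor 3 mm thick; foot 206 x 52 mm. 0.22 kg. Point: centre, 15 mm up; z up, x along its length to the end with the finger tab. Empty, it can be held across its width at the middle
- crate_b_mid (a point): crate B, equal to crate A with the same axes and point, at first with one plug in it or none, upright on the table; may get knocked aside. Set on it the same way round, crate A nests, 16 mm up; turned end for end (tabs at opposite ends) crate A stands on B's off-centre inner columns, 25 mm up, its foot 5 mm deep inside B's rim with 3 mm play each way
- crate_a_tab (a point): the finger tab (12 x 40 mm) at one end of crate A, 115 mm from its centre along x, 28 mm above its underside
- bottle (a point): bystander: small capped glass bottle, 47 mm dia, 98 mm tall; the point is half-way up
- timer (a point): bystander: white kitchen timer, 25 x 66 x 60 mm; the point is half-way up
- tape (a point): bystander: roll of tape lying flat, 92 mm dia, 25 mm high; the point is at its centre
There are look-alikes about, which are no part of the job. Leave any turquoise look-alike of the part that bears plug3_mid alone.

How it is judged:
By the outcome, as a careful person would: the job done as asked, in the order asked, and still so for the second after the job is handed in, with the robot touching nothing.
Of plug1, plug2, plug3, plug4 only 3 to 4 are there at a start; the rules pass over those that are not, and their reading is None.
At some moment in a run one of crate_b may be knocked a few centimetres aside while the robot is not near it.
It also fails if it takes over 210 s, if anything falls off the work surface, if the arm or the gripper's body presses on something with over 40 N, if the wrist force passes 120 N, or if a joint passes its speed limit or range.

### The arm

A 7-joint arm with a two-finger parallel gripper is mounted at the origin on a cart in front of the work surface, level with it; the furniture and walls round the work are solid. World frame = base frame: x ahead of the robot, y to its left, z up, the work surface at z = 0. Lengths are in m, angles in rad, forces in N, time in s.
With the tool pointing down it reaches from about 0.425 to 0.875 m from the base axis. Payload 4.7 kg.
Tool frame: the origin (TCP) lies at the very end of the fingers, on their centre line; the grasp point (between the pads) lies 19 mm behind it; z points along the fingers, y is the line along which they close (so a half turn about z gives the same grasp; the last joint's range is limited). The gripper opens to 87 mm and grips with 3 to 60 N. Pads are 19 mm wide; open, the fingers measure 117 mm over their backs; the gripper's body (75 mm by 190 mm) begins 51 mm behind the grasp point.
Start: joints at [-1.172, 0.321, -0.07, 1.45, 0.023, 1.371, -0.057], TCP at [0.244, 0.602, 0.223] pointing down, gripper open.
Joint ranges: [-2.86, 2.86], [-0.3, 2.09], [-1.38, 1.24], [0.06, 2.45], [-1.56, 4.7], [0.09, 2.05], [-2.69, 2.69]. Speed limits (rad/s): [2.57, 2.57, 3.14, 3.14, 3.14, 3.14, 3.14].

### API

Orientations are given as a unit quaternion [x, y, z, w].
In Python, from workcell import r gives the robot as it stands. Calls block until the motion is done:
- r.reach(position, orientation): joint-space move of the TCP to a pose.
- r.move_straight(position, rotation=None, speed=0.15): straight line of the TCP; rotation=None keeps the orientation; speed is the mean speed in m/s.
- r.set_joints(angles): joint-space move.
- r.set_gripper(opening, strength=None): finger opening in m; strength is the grip in N (None keeps the last); returns when the fingers have stopped.
- r.dwell(seconds).
- r.inverse_kinematics(position, orientation): joint angles nearest the present ones, or None.
- r.read_state(): the state.
- r.snapshot(name): name is "scene" or "side" or "wrist"; returns the picture (384x512x3 uint8, blue, green, red); there is no depth.
- r.camera_model(name): a dict with "K" (3x3 intrinsics, pixels), "eye" and "orientation" of the camera in the world. Camera axes: x right, y down, z forward; pixel columns grow to the right and rows downward; lengths in m; the calibration is good to about 2 mm. A picture is of the moment at which its call begins: read the wrist's pose just before it. camera_model takes no time and is no camera call; for the wrist camera it gives the pose at the moment of the call.
A pose or a line that the arm cannot do raises r.MotionError and nothing moves.
- r.hand_in(): hands the job in; it is judged then, once.
Trained networks look in the newest picture that a camera, given by its name, has taken for a name from the list of things; names that differ only in an ending like _2 or _b are one class to them, and where a whole thing is asked for, a point or a joint stands for the part that bears it (a point fixed in the world has none). Each returns a list of dicts, best first, with "p" (0 to 1); they miss things now and then, are a little off and sometimes report something else, mostly with a low value. They report only what shows in the picture. A call takes as long as a camera call. They do not tell look-alikes from the thing itself.
- r.recognise(camera, query): "position" ([column, row] in pixels, amid what is visible of it).
The state is a dict: "time_s": time; "joint_pos": joint angles; "dq": joint speeds; "tau": joint torques, N m; "tcp_pos": TCP position; "eef_rot": TCP orientation; "wrist_force": force on the tool from outside, world axes, zero at the start; "moment": the same for the moment, N m; "width": finger opening in m; "gripper_force": force on a finger pad.
Only numpy, scipy, OpenCV 4.12 (cv2) and the standard library are available. Lean on these libraries where they do the work, as an engineer would, in place of code of your own. Each camera call takes 0.05 s, during which the arm holds its last target. There are 200 camera calls.

## Working session

There is one attempt and no reset: what is moved stays moved. The work goes in short steps, each a Python script; the robot and the scene stay as the last script left them, time stands still between calls to the robot, and variables do not carry over. Pictures are saved under pics/ and viewed, at most 14 in all, crops included, and the job is handed in when it is done.

```bash
ls; mkdir -p pics; python3 - <<'E'
from workcell import r
import cv2
for n in ("scene","side","wrist"):
    im=r.snapshot(n); cv2.imwrite(f"pics/{n}0.png",im)
    m=r.camera_model(n); print(n,m["K"][0],m["eye"],m["orientation"])
    if n!="wrist":
        for q in ("plug1_mid","port1","crate_a_mid","crate_a_tab","bottle","timer","tape"):
            print(q,[(d["position"],round(d["p"],2)) for d in r.recognise(n,q)])
print(r.read_state())
E
python3 - <<'E'
import cv2
a=[cv2.imread(f"pics/{n}0.png") for n in("scene","side")]
for n,i in zip(("scene","side"),a): cv2.imwrite(f"pics/{n}0L.png",cv2.resize(i,(800,600),interpolation=cv2.INTER_CUBIC))
E
```

```text
pics
scene [433.7611732    0.         264.39910821] [-0.04337996 -0.85776391  0.89052078] [ 0.86186365 -0.27589406  0.1274694  -0.40598653]
plug1_mid []
port1 [([265.6, 193.4], 0.91), ([300.2, 262.9], 0.5)]
crate_a_mid [([280.9, 268.9], 0.84)]
crate_a_tab [([285.4, 271.3], 0.87)]
bottle [([382.9, 230.9], 0.72)]
timer [([349.1, 221.9], 0.76)]
tape [([219.4, 219.4], 0.68)]
side [499.96408671   0.         257.97908694] [0.59789943 1.27764278 0.99085409] [ 0.01207999  0.88964785 -0.45641835 -0.00794171]
plug1_mid [([226.5, 160.6], 0.28)]
port1 [([260.9, 204.0], 0.85), ([215.1, 139.6], 0.67), ([310.4, 206.1], 0.26)]
crate_a_mid [([290.0, 156.7], 0.96)]
crate_a_tab [([288.5, 154.0], 0.92), ([212.9, 139.4], 0.68)]
bottle [([216.7, 140.0], 0.53)]
timer [([226.3, 158.9], 0.73)]
tape [([310.6, 204.9], 0.88)]
wrist [281.65682159   0.         254.11269104] [0.16871133 0.63236185 0.38491137] [0.82026248 0.55274033 0.08243552 0.1218687 ]
{'time_s': 0.85, 'joint_pos': array([-1.17192358,  0.32096616, -0.07011714,  1.45046361,  0.02262314,
        1.37080713, -0.05688415]), 'dq': array([ 3.98801216e-06,  7.09476769e-04, -1.98885153e-03, -2.12945693e-04,
       -7.01486532e-05, -1.57341544e-03,  5.68609398e-04]), 'tau': array([ 3.45546414e-04, -4.91074491e+01, -4.02907161e-01, -3.12757194e+01,
       -6.35065790e-02,  3.36027844e-02,  1.11246922e-05]), 'tcp_pos': array([0.24401051, 0.60249885, 0.22262696]), 'eef_rot': array([1.91174834e-01, 9.81555998e-01, 6.52621356e-05, 4.33691019e-05]), 'wrist_force': array([0.91935656, 0.61836454, 0.23418066]), 'moment': array([-4.35747962e-02,  8.98983050e-05, -9.97580479e-03]), 'gripper_force': 0.0, 'width': 0.08722403274626894}
```

View pics/scene0L.png

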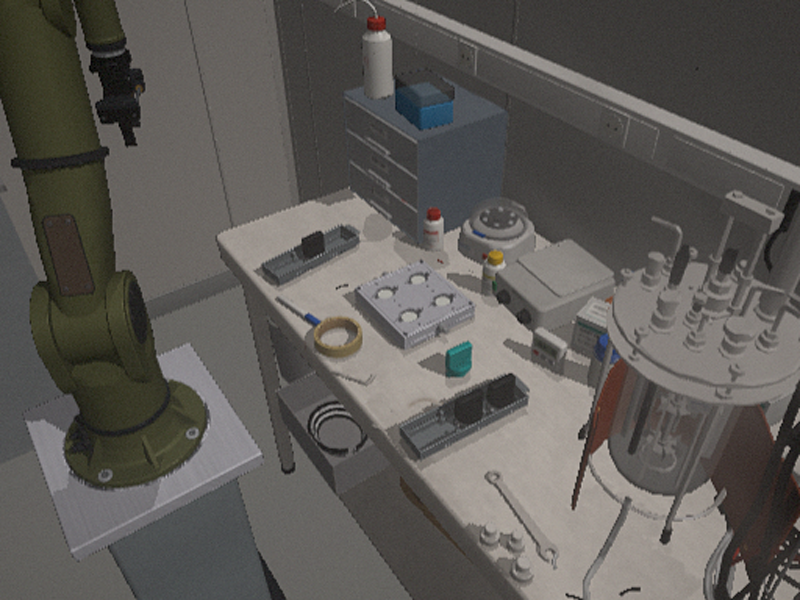

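View pics/side0L.png

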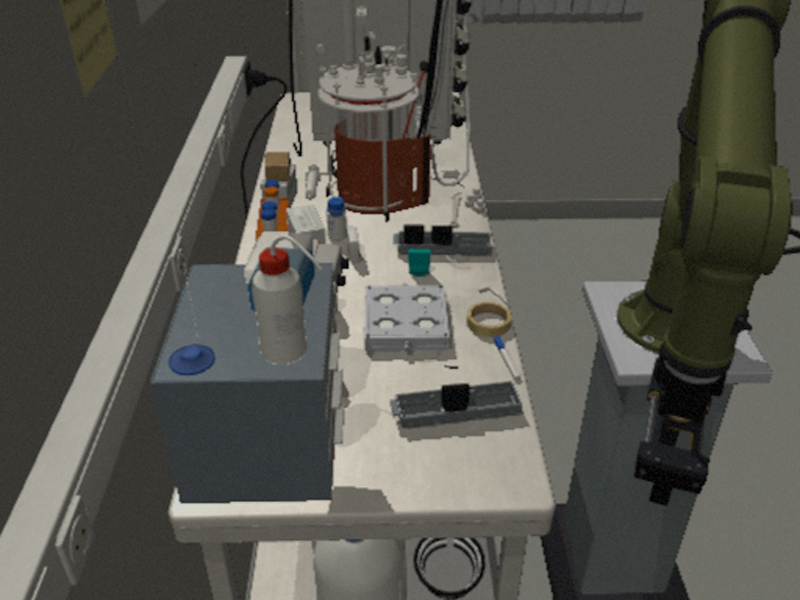

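The scene shows two dark plugs in the near crate (L-pixels about 468,405 and 502,388) and one in the far crate (313,243). That makes the near one crate A and the far one crate B. The turquoise look-alike stands at (459,358), the manifold at (415,302) and the tape at (338,336).

```bash
cat > h.py <<'E'
from workcell import r
import numpy as np, cv2
from scipy.spatial.transform import Rotation as R
def ray(m,px,z):
    K=np.array(m["K"]); d=R.from_quat(m["orientation"]).apply(np.linalg.solve(K,[px[0],px[1],1.]))
    e=np.array(m["eye"]); return e+d*(z-e[2])/d[2]
def proj(m,P):
    c=R.from_quat(m["orientation"]).inv().apply(np.atleast_2d(P)-np.array(m["eye"])); q=c@np.array(m["K"]).T
    return q[:,:2]/q[:,2:]
def down(yaw):
    "tool down, tool y axis (closing line) at angle yaw from world y; tool x at yaw"
    return (R.from_euler("z",yaw)*R.from_euler("x",np.pi)).as_quat()
def rectify(im,m,z,cx,cy,half,n=600):
    "top view on plane z: up = +x, left = +y"
    c=np.array([[cx+half,cy+half,z],[cx+half,cy-half,z],[cx-half,cy-half,z],[cx-half,cy+half,z]])
    H=cv2.getPerspectiveTransform(proj(m,c).astype(np.float32),np.float32([[0,0],[n,0],[n,n],[0,n]]))
    return cv2.warpPerspective(im,H,(n,n))
E
python3 - <<'E'
from h import *
s=r.camera_model("scene"); d=r.camera_model("side")
for n,p,z in (("A_lo",(403,440),.03),("A_hi",(524,385),.03),("A_p1",(468,392),.06),("A_p2",(502,377),.06),("B_lo",(266,270),.03),("B_hi",(358,235),.03),("B_p",(313,235),.06),
  ("turq",(459,346),.06),("man W",(357,292),.034),("man S",(405,338),.034),("man E",(474,306),.034),("man N",(423,264),.034),("tape",(338,333),.025),("bottle yel top",(494,257),.098),("red",(433,214),.098),("timer",(550,340),.03)):
    print(n,ray(s,np.array(p)/1.5625,z).round(3))
for n,p,z in (("A",(445,238),.03),("B",(456,403),.03),("man",(407,310),.034)): print("side",n,ray(d,np.array(p)/1.5625,z).round(3))
m=r.camera_model("wrist"); st=r.read_state()
Rt=R.from_quat(st["eef_rot"]);print(Rt.as_matrix().round(3),"cam in tool",Rt.inv().apply(m["eye"]-st["tcp_pos"]),(Rt.inv()*R.from_quat(m["orientation"])).as_matrix().round(3))
for P in ([.55,0,.3],[.6,-.25,.3],[.6,.35,.3],[.5,0,.5]):
    for y in (0,1.57,-1.57,.78,-.78):
        q=r.inverse_kinematics(P,down(y)); print(P,y,None if q is None else np.round(q,2))
E
```

```text
A_lo [ 0.335 -0.292  0.03 ]
A_hi [ 0.57  -0.316  0.03 ]
A_p1 [ 0.464 -0.293  0.06 ]
A_p2 [ 0.531 -0.3    0.06 ]
B_lo [0.354 0.239 0.03 ]
B_hi [0.578 0.236 0.03 ]
B_p [0.477 0.254 0.06 ]
turq [ 0.519 -0.199  0.06 ]
man W [0.468 0.062 0.034]
man S [ 0.469 -0.104  0.034]
man E [ 0.63  -0.108  0.034]
man N [0.629 0.06  0.034]
tape [ 0.38  -0.011  0.025]
bottle yel top [ 0.706 -0.072  0.098]
red [0.701 0.123 0.098]
timer [ 0.686 -0.26   0.03 ]
side A [ 0.45  -0.301  0.03 ]
side B [0.472 0.262 0.03 ]
side man [ 0.55  -0.012  0.034]
[[-0.927  0.375  0.   ]
 [ 0.375  0.927  0.   ]
 [-0.     0.    -1.   ]] cam in tool [ 0.08099288 -0.00055597 -0.16228936] [[-0.    -0.957 -0.291]
 [ 1.    -0.     0.   ]
 [-0.    -0.291  0.957]]
[0.55, 0, 0.3] 0 [-0.64  0.08  0.64  1.6  -0.05  1.48 -1.57]
[0.55, 0, 0.3] 1.57 [-0.59  0.08  0.58  1.6  -0.04  1.48 -0.01]
[0.55, 0, 0.3] -1.57 None
[0.55, 0, 0.3] 0.78 [-0.61  0.08  0.6   1.6  -0.04  1.48 -0.8 ]
[0.55, 0, 0.3] -0.78 [-1.01  0.11  1.06  1.61 -0.09  1.48 -2.3 ]
[0.6, -0.25, 0.3] 0 [ 0.18  0.3   0.23  1.34 -0.07  1.51 -1.17]
[0.6, -0.25, 0.3] 1.57 [ 0.18  0.3   0.23  1.34 -0.07  1.52  0.4 ]
[0.6, -0.25, 0.3] -1.57 [-0.39  0.45  1.07  1.36 -0.39  1.56 -2.51]
[0.6, -0.25, 0.3] 0.78 [ 0.17  0.3   0.24  1.34 -0.07  1.52 -0.39]
[0.6, -0.25, 0.3] -0.78 [-0.39  0.45  1.07  1.36 -0.39  1.56 -1.72]
[0.6, 0.35, 0.3] 0 [-0.89  0.42  0.48  1.21 -0.19  1.55 -2.02]
[0.6, 0.35, 0.3] 1.57 [-0.77  0.4   0.3   1.21 -0.12  1.55 -0.49]
[0.6, 0.35, 0.3] -1.57 [-0.53  0.4  -0.06  1.19  0.02  1.55  2.56]
[0.6, 0.35, 0.3] 0.78 [-0.83  0.41  0.39  1.21 -0.15  1.55 -1.26]
[0.6, 0.35, 0.3] -0.78 [-1.22  0.57  1.06  1.23 -0.49  1.61 -2.6 ]
[0.5, 0, 0.5] 0 [-0.66  0.    0.61  1.27 -0.    1.87 -1.62]
[0.5, 0, 0.5] 1.57 [-0.68  0.    0.63  1.27 -0.    1.87 -0.05]
[0.5, 0, 0.5] -1.57 None
[0.5, 0, 0.5] 0.78 [-0.68  0.    0.63  1.27 -0.    1.87 -0.84]
[0.5, 0, 0.5] -0.78 [-0.72 -0.    0.67  1.27  0.    1.87 -2.4 ]
```

```bash
python3 - <<'E'
from h import *
d=r.camera_model("side")
print("cabinet", ray(d,np.array((333,490))/1.5625,0).round(3),ray(d,np.array((338,400))/1.5625,0).round(3))
import pickle
out=[]
for n,x,y,z in (("B",.465,.16,.2),("M",.55,-.105,.2),("A",.45,-.38,.2)):
    r.reach([x,y,z],down(np.pi/2)); m=r.camera_model("wrist"); im=r.snapshot("wrist")
    pickle.dump((im,m),open(f"{n}.pkl","wb"))
    for q in ("plug1_mid","crate_a_tab","port1"): print(n,q,[(e["position"],round(e["p"],2)) for e in r.recognise("wrist",q)])
    out.append(im[:, :])
print(r.read_state()["time_s"])
o=np.vstack([np.hstack(out[:2]),np.hstack([out[2],0*out[2]])]); cv2.imwrite("pics/w1.png",cv2.resize(o,(800,600)))
E
```

```text
cabinet [0.684 0.428 0.   ] [0.684 0.217 0.   ]
B plug1_mid [([304.3, 256.8], 0.58)]
B crate_a_tab []
B port1 [([304.1, 257.6], 0.89)]
M plug1_mid []
M crate_a_tab [([210.5, 305.6], 0.95)]
M port1 [([257.3, 87.9], 0.7)]
A plug1_mid []
A crate_a_tab [([233.4, 108.2], 0.77)]
A port1 [([262.3, 108.9], 0.6), ([323.4, 111.7], 0.38), ([232.2, 106.6], 0.26)]
5.45
```

View pics/w1.png

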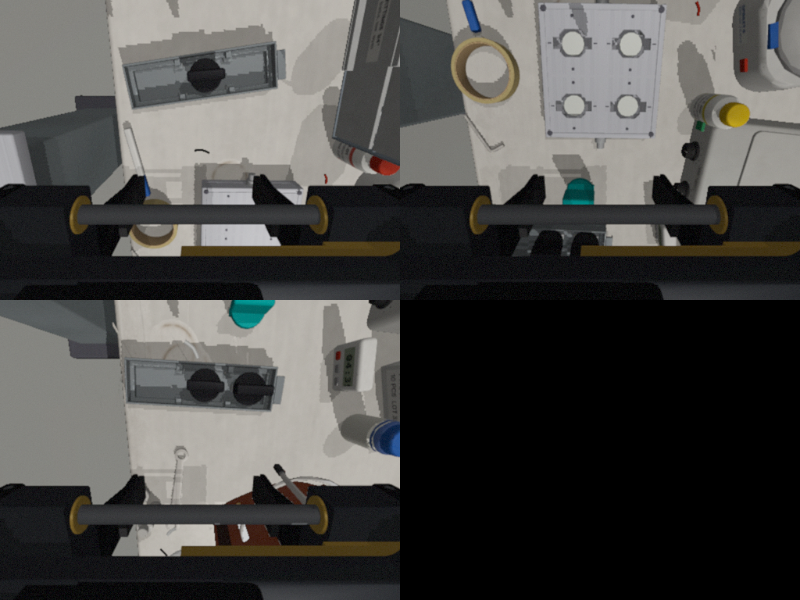

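The wrist views show B (one plug at 205,75), the manifold's four ports (572,43), (630,43), (573,105), (628,105), and A (plugs at 205,385 and 250,388, left slot empty). Both tabs point to +x. Now I'll rectify them to measure.

```bash
python3 - <<'E'
from h import *
import pickle
def panel(n,z,cx,cy,half,h):
    im,m=pickle.load(open(n+".pkl","rb")); o=rectify(im,m,z,cx,cy,half,800)   # up=+x,left=+y
    o=cv2.rotate(o,cv2.ROTATE_90_CLOCKWISE)  # right=+x, up=+y
    k=800/(2*half)
    for i in range(-20,21):
        for ax in(0,1):
            c=(cx,cy)[ax]; v=round(c,2)+i*.02; t=int(400+(v-c)*k*(1 if ax==0 else -1))
            if 0<=t<800:
                if ax==0: cv2.line(o,(t,0),(t,800),(0,255,255) if round(v*1000)%100==0 else (90,160,90),1)
                else: cv2.line(o,(0,t),(800,t),(0,255,255) if round(v*1000)%100==0 else (90,160,90),1)
    return o[400-h:400+h]
a=panel("A",.03,.46,-.30,.14,149);b=panel("B",.03,.46,.25,.14,149)
cv2.imwrite("pics/ab.png",np.vstack([a,b]))
cv2.imwrite("pics/m.png",cv2.resize(panel("M",.034,.55,-.02,.11,400),(600,600),interpolation=cv2.INTER_AREA))
E
```

```text
(no output)
```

View pics/ab.png

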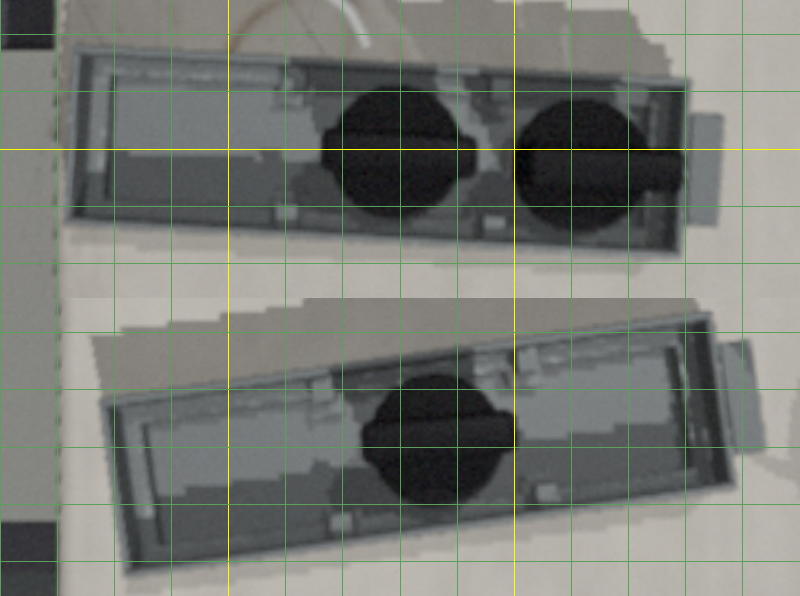

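View pics/m.png

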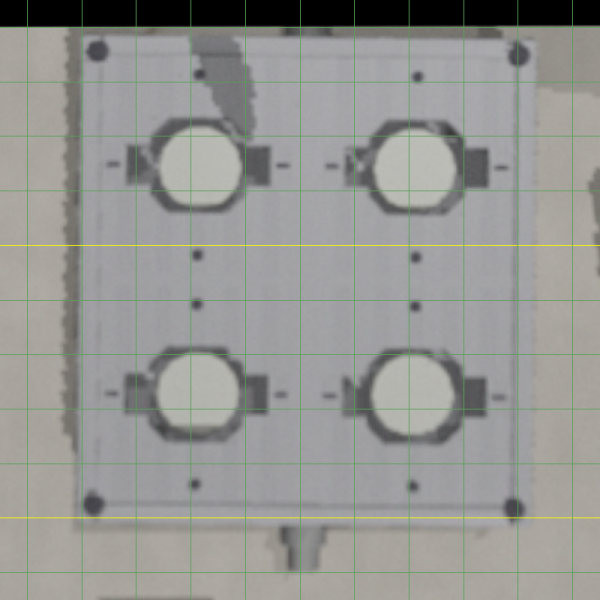

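Pixel readings fit the given sizes: port spacing comes out at 80.0 x 84.2 mm and crate length at about 216 mm. Next, the wings at the top plane.

```bash
cat > panel.py <<'E'
from h import *
import pickle
def panel(im,m,z,cx,cy,half,h=400,gam=1.0,n=800,step=.02):
    o=cv2.rotate(rectify(im,m,z,cx,cy,half,n),cv2.ROTATE_90_CLOCKWISE)
    return (255*(o[n//2-h:n//2+h]/255.)**gam).astype(np.uint8)
E
python3 - <<'E'
from panel import *
ps=[]
for n,cx,cy in (("A",.457,-.30),("A",.52,-.305),("B",.47,.255)):
    im,m=pickle.load(open(n+".pkl","rb")); o=panel(im,m,.063,cx,cy,.04,gam=.4,n=260,h=130)
    ps.append(o); print(n,m["eye"])
cv2.imwrite("pics/p.png",np.hstack(ps))
E
```

```text
A [ 0.45028037 -0.29835912  0.36216117]
A [ 0.45028037 -0.29835912  0.36216117]
B [0.46362042 0.24186413 0.3623427 ]
```

View pics/p.png

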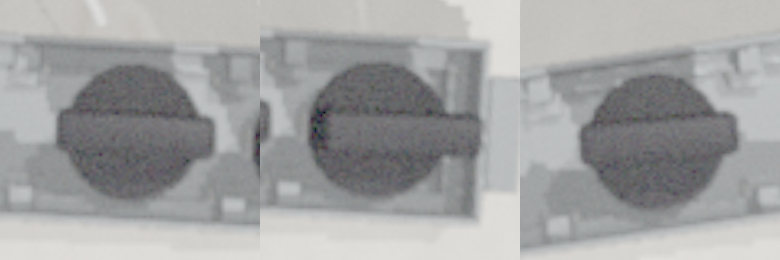

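```bash
cat > act.py <<'E'
from h import *
G=.030                       # TCP above plug bottom
MC=np.array([.5522,-.0128]); MY=-.0095
def port(i,j):               # i,j in +-1 -> x,y sides
    return MC+R.from_euler("z",MY).apply([i*.04,j*.042,0])[:2]
def fz(): 
    s=r.read_state(); return s["wrist_force"].round(1)
def pick(x,y,w,z0=.003):
    r.reach([x,y,.16],down(np.pi+w)); r.set_gripper(.045)
    r.move_straight([x,y,z0+G],speed=.12); r.set_gripper(0,40)
    s=r.read_state(); print("width",s["width"],"f",s["gripper_force"])
    r.move_straight([x,y,.17],speed=.2); print("width up",r.read_state()["width"],fz(),s["time_s"])
def lower(p,off=(0,0)):
    "lower to spring; returns (ok, base force)"
    x,y=p+np.array(off); q=down(np.pi+MY)
    r.reach([x,y,.16],q); r.move_straight([x,y,.034+G+.004],speed=.1); r.dwell(.1)
    f0=fz(); print("f0",f0)
    for b in np.arange(.035,.0265,-.001):
        r.move_straight([x,y,b+G],speed=.03); f=fz(); print(round(b*1e3,1),(f-f0).round(1))
        if np.linalg.norm(f-f0)>(10 if b<.030 else 5): return b<.0295,f0
    return True,f0
E
python3 - <<'E'
from act import *
pick(.4731,.2524,.11)
print(lower(port(1,1)))
E
```

```text
width 0.013704940674909932 f 39.96935913339257
width up 0.013561666050748026 [-0.1 -0.3 -1. ] 10.525
f0 [ 0.4  0.8 -0.4]
35.0 [-0.2  0.2 -0.6]
34.0 [ 0.2 -0.8 -0.6]
33.0 [-0.9  0.1 -0.6]
32.0 [-0.8 -0.6 -1. ]
31.0 [ 0.5 -1.2 -0.9]
30.0 [-0.3 -0.6 -0.6]
29.0 [-0.3 -1.4 -0.4]
28.0 [-0.7 -0.7  2.9]
27.0 [-0.2 -1.   4.6]
(True, array([ 0.4,  0.8, -0.4]))
```

The plug went through the rim and is sitting on the spring. Next I push and turn.

```bash
cat >> act.py <<'E'
def lock(p,f0,off=(0,0),turn=92):
    x,y=p+np.array(off)
    for b in np.arange(.026,.0175,-.001):
        r.move_straight([x,y,b+G],speed=.03); f=(fz()-f0)
        if f[2]>13: break
    print("pushed",b,f)
    for a in np.linspace(0,turn,8)[1:]:
        r.move_straight([x,y,b+G],down(np.pi+MY-np.radians(a)),speed=.1)
        s=r.read_state(); print(round(a),(s["wrist_force"]-f0).round(1),s["moment"][2].round(2))
        if abs(s["moment"][2])>1.5: break
    r.move_straight([x,y,.025+G],speed=.03); print("up",fz()-f0)
    r.move_straight([x,y,.028+G],speed=.03); print("pull",fz()-f0)   # locked => pull-back
    r.move_straight([x,y,.025+G],speed=.03)
    r.set_gripper(.04); r.move_straight([x,y,.16],speed=.2); print(r.read_state()["time_s"])
E
python3 - <<'E'
from act import *
lock(port(1,1),np.array([.2,.2,-.8]))
E
```

```text
pushed 0.01799999999999999 [-4.  -0.6 16.8]
13 [-1.   0.4 13.4] -0.14
26 [-0.2 -0.9 11.6] -0.07
39 [ 0.  -0.5 11.9] -0.1
53 [ 0.2  0.6 11.7] -0.12
66 [ 1.   1.4 12.5] -0.08
79 [ 1.5  0.2 10.7] -0.1
92 [ 0.7  1.1 11.3] -0.06
up [ 5.6 -0.5  0.5]
pull [ 12.2  -1.6 -18. ]
23.0167
```

Locked: the pull test met 18 N of resistance. Now the two plugs from crate A.

```bash
python3 - <<'E'
from act import *
for pk,pt in (((.524,-.3061,-.05),(1,-1)),((.4588,-.3006,-.05),(-1,-1))):
    pick(*pk)
    if r.read_state()["width"]<.011: print("miss"); break
    ok,f0=lower(port(*pt))
    if not ok: print("misaligned"); break
    lock(port(*pt),np.array([.2,.2,-.8]))
E
```

```text
width 0.013848318659238724 f 39.98019007500261
width up 0.01385522988197938 [ 0.9 -0.2 -1.3] 27.05
f0 [ 0.6 -0.2 -1.1]
35.0 [-1.2  0.3  0. ]
34.0 [-0.1  0.4  0.7]
33.0 [-0.8  0.  -0.1]
32.0 [-0.8  0.9 -0.1]
31.0 [0.1 0.4 0.1]
30.0 [-0.8 -0.3 -1. ]
29.0 [-1.   1.4  1.3]
28.0 [-2.   0.6  3.9]
27.0 [-1.3 -0.1  5.2]
pushed 0.01799999999999999 [-4.6  0.4 15.2]
13 [-0.1  0.1 12. ] -0.08
26 [ 0.   1.2 10.6] -0.07
39 [ 0.5  2.1 10.5] -0.07
53 [ 0.5  0.9 10.4] -0.05
66 [ 1.5  1.8 10. ] -0.02
79 [ 1.7  3.  10.1] -0.01
92 [ 1.9  1.5 10.6] -0.05
up [ 5.6  1.7 -1.1]
pull [ 13.   -1.1 -19.9]
39.5667
width 0.014010840769160062 f 39.96891865041107
width up 0.013223413861132939 [-0.5 -0.  -1.2] 43.475
f0 [ 0.3  0.8 -0.9]
35.0 [ 0.1 -0.8  0.5]
34.0 [-1.3 -1.3 -0.2]
33.0 [-0.1 -0.5  0.1]
32.0 [ 0.  -1.5 -0.5]
31.0 [-0.8  0.6  0.7]
30.0 [-0.1 -0.8  0.5]
29.0 [ 0.6 -0.6 -0.2]
28.0 [-1.3 -0.4  3.2]
27.0 [-0.6 -1.7  5.1]
pushed 0.01799999999999999 [-5.   0.5 18.9]
13 [-2.5  0.4 15.2] -0.12
26 [-1.2 -0.2 15. ] -0.09
39 [-1.2  0.5 13.2] -0.08
53 [ 0.1  1.3 13.2] -0.11
66 [ 0.9  0.9 12.2] -0.13
79 [ 0.8  1.1 11.4] -0.03
92 [ 1.8  1.3 11.9] -0.08
up [ 6.   0.2 -3.8]
pull [ 15.2  -2.1 -28.4]
55.9667
```

```bash
python3 - <<'E'
from panel import *
res={}
for n,x,y,z in (("M2",.55,-.105,.2),("A2",.45,-.38,.2),("B2",.465,.16,.2)):
    r.reach([x,y,z],down(np.pi/2)); r.dwell(.2); m=r.camera_model("wrist"); im=r.snapshot("wrist")
    pickle.dump((im,m),open(f"{n}.pkl","wb")); res[n]=(im,m)
a=panel(*res["A2"],.03,.46,-.30,.14,149,.6);b=panel(*res["B2"],.03,.46,.25,.14,149,.6)
cv2.imwrite("pics/ab2.png",np.vstack([a,b]))
s=r.snapshot("scene"); mm=cv2.resize((255*(res["M2"][0]/255.)**.5).astype(np.uint8),(400,300))
cv2.imwrite("pics/m2.png",np.hstack([mm,cv2.resize(s,(400,300))]))
print(r.read_state()["time_s"])
E
```

```text
60.2417
```

View pics/ab2.png

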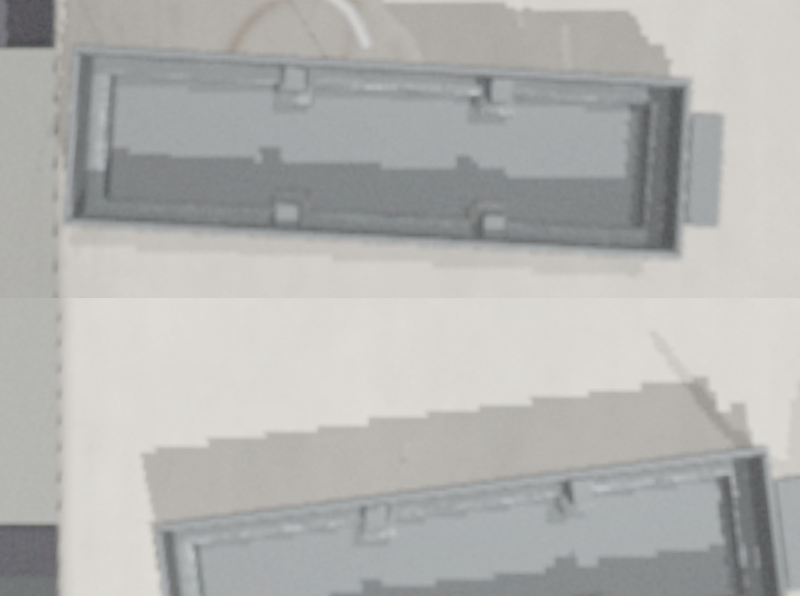

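View pics/m2.png

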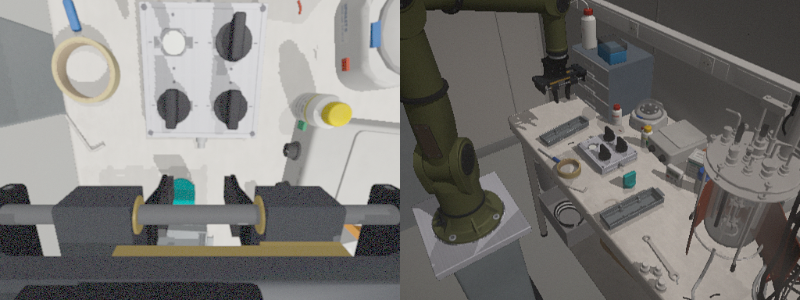

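Wings are along y in three ports and A hasn't moved. B has been knocked, with its top corners now at (160,527) and (767,450). I'll look from the opposite side too, so that any camera bias cancels.

```bash
python3 - <<'E'
from panel import *
res={}
for n,x,y,z in (("B3",.485,.28,.2),("A3",.45,-.22,.2)):
    r.reach([x,y,z],down(-np.pi/2)); r.dwell(.2); m=r.camera_model("wrist"); im=r.snapshot("wrist"); print(m["eye"])
    pickle.dump((im,m),open(f"{n}.pkl","wb")); res[n]=(im,m)
res["B2"]=pickle.load(open("B2.pkl","rb"))
a=panel(*res["A3"],.03,.46,-.30,.14,149,.6);b=panel(*res["B3"],.03,.49,.20,.14,149,.6)
c=panel(*res["B2"],.03,.49,.20,.14,149,.6)
cv2.imwrite("pics/ab3.png",np.vstack([a,b])); cv2.imwrite("pics/b2.png",c)
print(r.read_state()["time_s"])
E
```

```text
[0.48412102 0.19938601 0.36233838]Traceback (most recent call last):
  File "<stdin>", line 4, in <module>
workcell.MotionError: the arm cannot take that pose within its joint ranges
```

```bash
python3 - <<'E'
from panel import *
L=lambda n:pickle.load(open(n+".pkl","rb"))
cv2.imwrite("pics/b23.png",np.vstack([panel(*L(n),.03,.49,.20,.14,149,.6) for n in("B2","B3")]))
E
```

```text
(no output)
```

View pics/b23.png

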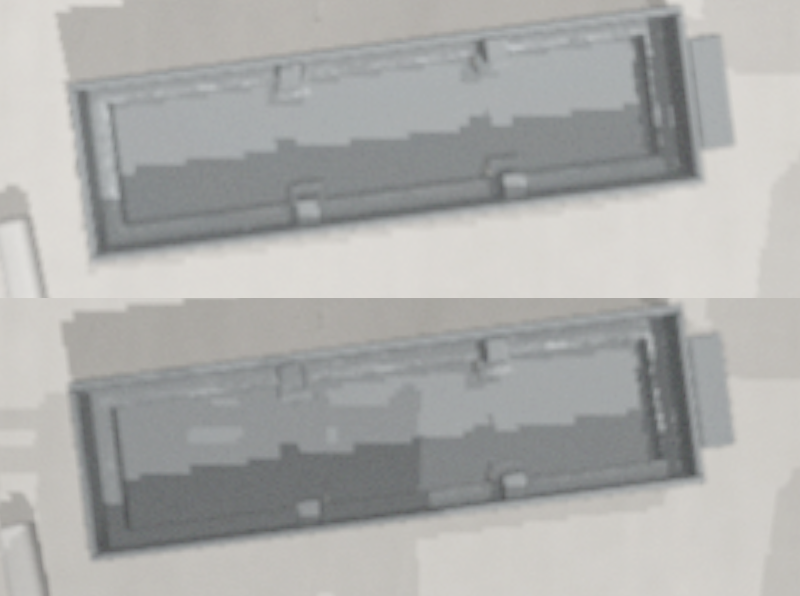

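The two opposite views agree to under 0.5 mm: B's centre is at about (.4856,.2051) with yaw .126, and A's at (.4523,-.3007) with yaw -.052. Now I pick up A.

```bash
python3 - <<'E'
from act import *
ya=-.052; yb=.126
r.reach([.4523,-.3007,.18],down(np.pi+ya)); r.set_gripper(.087)
r.move_straight([.4523,-.3007,.008],speed=.12); r.set_gripper(.03,30)
s=r.read_state(); print(s["width"],s["gripper_force"],s["time_s"])
r.move_straight([.4523,-.3007,.21],speed=.12); s=r.read_state(); print(s["width"],fz())
r.reach([.52,-.03,.22],down(np.pi/2)); r.reach([.52,-.03,.22],down(yb))
r.reach([.4856,.2051,.15],down(yb)); r.dwell(.3)
m=r.camera_model("wrist"); im=r.snapshot("wrist"); s=r.read_state(); print(s["width"],fz(),s["tcp_pos"],s["time_s"])
im2=r.snapshot("side"); 
cv2.imwrite("pics/c1.png",np.hstack([cv2.resize((255*(i/255.)**.6).astype(np.uint8),(400,300)) for i in(im,im2)]))
E
```

```text
0.06370089138917917 29.996882462874055 68.2667
0.06383285189990827 [-0.6 -0.5 -2.2]
0.0639361009284052 [ 0.5 -0.4 -2.9] [0.48607496 0.20430324 0.15028407] 74.5833
```

View pics/c1.png

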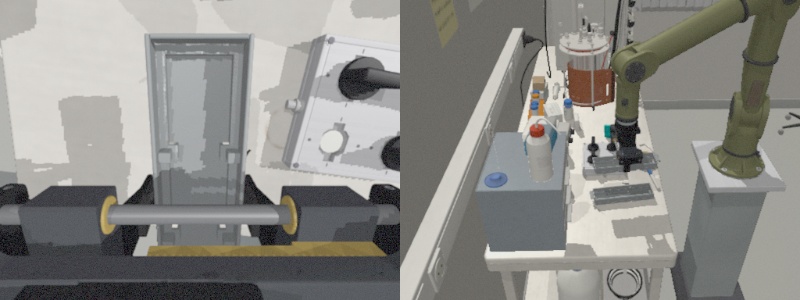

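A is held level with its tab now toward the robot, and B is visible below it at (622,195) in the side view. Lowering with force checks.

```bash
python3 - <<'E'
from act import *
x,y=.4856,.2051
r.move_straight([x,y,.046],speed=.1); r.dwell(.2); f0=fz()
for z in np.arange(.042,.031,-.001):
    r.move_straight([x,y,z],speed=.03); f=fz()-f0; print(round(z*1e3),f.round(1),r.read_state()["tcp_pos"].round(4))
    if np.linalg.norm(f)>6: break
im=r.snapshot("side"); cv2.imwrite("pics/c2.png",cv2.resize((255*(im[120:250,330:460]/255.)**.6).astype(np.uint8),(500,500)))
E
```

```text
42 [ 0.4 -0.3  0.1] [0.4853 0.205  0.0417]
41 [ 0.  -1.2  0.2] [0.4856 0.2051 0.0409]
40 [1.  0.  0.5] [0.4856 0.205  0.0399]
39 [ 0.3 -0.3  0.4] [0.4856 0.2051 0.0389]
38 [ 0.9 -0.1 -0.1] [0.4856 0.2051 0.0379]
37 [ 0.  -0.3 -0.7] [0.4855 0.205  0.0369]
36 [-0.2 -0.5 -0.1] [0.4855 0.2051 0.0359]
35 [-0.4  0.   0. ] [0.4855 0.2051 0.0349]
34 [0.1 0.7 1. ] [0.4855 0.205  0.0339]
33 [-0.1  0.   0.5] [0.4858 0.2052 0.0331]
32 [-3.6 -1.1 10.1] [0.4858 0.2052 0.0331]
```

Contact came exactly at the stacked height (25 mm up). Releasing, retreating and checking.

```bash
python3 - <<'E'
from panel import *
x,y=.4856,.2051
r.set_gripper(.08); s=r.read_state(); print(s["wrist_force"])
r.move_straight([x,y,.2],speed=.15); r.reach([.47,.11,.22],down(np.pi/2)); r.dwell(.3)
m=r.camera_model("wrist"); im=r.snapshot("wrist")
a=panel(im,m,.055,.49,.20,.14,149,.6)
s2=r.snapshot("scene"); s1=r.snapshot("side")
g=lambda i:(255*(i/255.)**.6).astype(np.uint8)
b=np.hstack([cv2.resize(g(s2[110:260,120:320]),(400,300)),cv2.resize(g(s1[150:270,220:380]),(400,300))])
cv2.imwrite("pics/f.png",np.vstack([a,b])); print(r.read_state()["time_s"])
E
```

```text
[ 0.57505834  0.96300245 -0.20252166]
82.5
```

View pics/f.png

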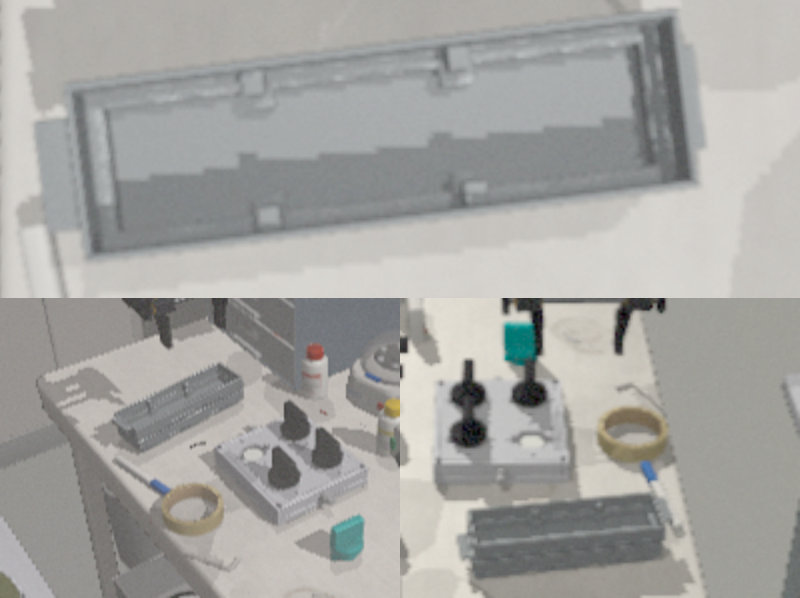

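A stands squarely on B: its tab is on the left at (57,170), B's tab on the right at (690,95). The three plugs are locked and nothing else has moved.

```bash
python3 -c "
from workcell import r
print(r.hand_in())"
```

```text
the job is handed in; nothing more can be done
None
```

All three plugs present (two in crate A, one in crate B; the fourth was absent) are locked in their own ports, crate A stands squarely on crate B turned end for end, and the job is handed in.

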